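# Set the label printer to long labels and feed

## Robot

A 6-joint arm with a two-finger parallel gripper is mounted at the origin on the work surface. World frame = base frame: x ahead of the robot, y to its left, z up, the work surface at z = 0. Lengths are in m, angles in rad, forces in N, time in s.
With the tool pointing down it reaches from about 0.425 to 1.125 m from the base axis. Payload 14.9 kg.
Tool frame: the origin (TCP) lies midway between the tips of the shut fingers; the grasp point (between the pads) lies 19 mm behind it; z points along the fingers, y is the line along which they close (so a half turn about z gives the same grasp; the last joint's range is limited). The gripper opens to 91 mm and grips with 3 to 60 N. Pads are 32 mm wide; open, the fingers measure 118 mm over their backs; the gripper's body (76 mm by 178 mm) begins 60 mm behind the grasp point.
Start: joints at [-1.207, 0.379, 1.734, -0, 1.028, -0.033], TCP at [0.271, -0.646, 0.214] pointing down, gripper open.
Joint ranges: [-2.77, 2.77], [-0.74, 2.19], [0, 2.66], [-1.06, 4.2], [0.31, 2.87], [-3.08, 3.08]. Speed limits (rad/s): [1.89, 1.89, 2.39, 3.14, 3.14, 3.14].

## Interface

Orientations are given as a unit quaternion [x, y, z, w].
In Python, from station import ctrl, imaging, order gives the robot as it stands.
- The arm moves only by the tool jog_arm, never from a script. Its arguments are lists of equal length, an entry for each row: "travel": the shift along the tool's x, y, z in cm, a list of three; "spin": the turn about the tool's z in rad. In form: {"travel": [[dx, dy, dz], ...], "spin": [spin, ...]}. A call has exactly 8 rows; each row shifts and turns the commanded pose from where the row before left it, along the tool's axes as they then stand; what a row does not reach is not made up. A row lasts 1/8 s, in which the tool goes at most 62.5 mm and 10.7 degrees, less where a joint would pass 70% of its speed; a pose out of reach is approached as far as the arm can. A call with a gripper value outside its range is refused whole. "claw" is the closure in counts, from 0 (fully open) to 255 (shut), set as the call begins (left out, the last holds). The fingers move at their own pace and stop on an object; the grip force is fixed at half the most. Time passes only in rows, so rows that do not move let the fingers close, or fill a call up. It gives the time, the measured TCP pose, the force, the opening and the grip force at its end, in the units of the state.
- ctrl.read_state(): the state, without advancing time (a new reading comes with each control period).
- imaging.read_camera(name): name is "side" or "top"; returns the picture (384x512x3 uint8, red, green, blue); there is no depth.
- imaging.camera_info(name): a dict with "camera_matrix" (3x3 intrinsics, pixels), "R" (3x3) and "t" (3): a world point X has camera coordinates R X + t. Camera axes: x right, y down, z forward; pixel columns grow to the right and rows downward; lengths in m; the calibration is good to about 2 mm. A picture is of the moment at which its call begins. camera_info takes no time and is no camera call.
- order.hand_in(): hands the job in; it is judged then, once.
The state is a dict: "time_s": time; "qpos": joint angles; "dq": joint speeds; "tau": joint torques, N m; "tool_pos": TCP position; "eef_rot": TCP orientation; "contact_force": force on the tool from outside, world axes, zero at the start; "wrist_torque": the same for the moment, N m; "opening": opening from 0.0 (shut) to 1.0 (fully open); "gripper_force": force on a finger pad.
Only numpy, scipy, OpenCV 4.12 (cv2) and the standard library are available. Lean on these libraries where they do the work, as an engineer would, in place of code of your own. Each camera call takes 0.05 s, during which the arm holds its last target. There are 200 camera calls.

## Task

With a fingertip on the knurled selector wheel of the label printer, turn it clockwise until it clicks in with the long-bar mark at the arrow; do not pinch the wheel or pick anything up. Only when the wheel is at the long bar and let go, press the feed button all the way down and let it spring back up. Leave everything else on the printer and around it where it is, and finish clear of it all.

Things in the scene. Friction and masses are not known exactly. Their poses are not given: they have to be found in the camera images.
- printer: Desktop label printer, grey, 260 x 270 mm (along its x, its y) and fixed to the table. Origin: centre of its underside; its x axis points from its front (label slot) to its rear, z up. Its flat deck is 85 mm above the table; a white half-round roll hood stands up to 125 mm high over the rear, from 27 mm behind the centre backwards. Wheel and button are on the front half of the deck, the wheel on the printer's right (its -y), the button on its left (+y).
- wheel_top (a point): Centre of the flat top of the selector wheel, on its turning axis (vertical), 112 mm above the table. The wheel is a black disc 99 mm across over its knurled rim (30 ribs, 1.5 mm proud) and 22 mm thick, standing clear above a flat metal collar 120 mm across; its top is flat and grippy, with four white marks near the rim, 30 degrees apart and flush for the touch: going anticlockwise seen from above they are a round dot, a square, a long bar (radial, 28 x 7 mm), a cross.
- bar_mark (a point): Centre of the long-bar mark on the wheel's top, 31 mm from the axis; it turns with the wheel.
- pointer (a point): Tip of the fixed white arrowhead on the deck, 62 mm from the wheel's axis on the printer's front side (its -x from the axis).
- wheel (a joint): Wheel angle in rad, growing clockwise seen from above. Detents at 0 (dot at the pointer), 0.524 (square), 1.047 (long bar), 1.571 (cross); end stops at -0.12 and 1.69. The hump between takes 0.055 N m (1.7 N sideways at 33 mm; a fingertip pressing the top with 10 N drags it round); past half-way it snaps on when let go. It starts in or near the dot or square detent.
- feed_top (a point): Centre of the top face of the feed button, a round white push button 32 mm across in a black housing on the deck, pressed straight down.
- feed (a joint): Travel of the feed button in m: 0 up, 0.006 fully down; a spring returns it; about 5 N takes it fully down.
- eraser_mid (a point): white eraser block, 22 x 45 x 13 mm, lying on the printer's deck between wheel and button; point at its centre
- glue_mid (a point): white glue stick standing upright, 28 mm diameter, 85 mm tall; point at its centre
- tape_mid (a point): roll of amber tape lying flat, 90 mm across, 20 mm high; point at its centre
- envelopes_mid (a point): blue box of envelopes, 250 x 115 x 50 mm, lying flat; point at its centre
- stapler_mid (a point): black stapler, 135 x 34 x 49 mm; point at its centre, half-way up
- markers_mid (a point): flat yellow pack of markers, 100 x 130 x 24 mm; point near its centre
- cup_mid (a point): black pen cup, empty, 70 mm across, 90 mm tall; point at its centre

How it is judged:
By the outcome, as a careful person would: the job done as asked, in the order asked, and still so for the second after the job is handed in, with the robot touching nothing.
It also fails if it takes over 53 s, if anything falls off the work surface, if the arm or the gripper's body presses on something with over 40 N, if the wrist force passes 120 N, or if a joint passes its speed limit or range.

## Working session

There is one attempt and no reset: what is moved stays moved. The work goes in short steps, Python scripts to look and compute and a tool call to move; the robot and the scene stay as the last step left them, time stands still between calls to the robot, and variables do not carry over. Pictures are saved under pics/ and viewed, at most 10 in all, crops included, and the job is handed in when it is done.

Besides the shell and the picture viewer there is one more tool, called after "Call:" in YAML: its name, and indented under it one key for each argument. jog_arm: Moves the arm, as the interface text tells. Its arguments: {"type":"object","properties":{"travel":{"type":"array"},"spin":{"type":"array"},"claw":{"type":"number"}},"required":["travel","spin"]}

```bash
mkdir -p pics
cat > h.py <<'E'
import numpy as np, cv2
from station import ctrl, imaging, order
def snap(cam,fn):
    im=np.array(imaging.read_camera(cam)); cv2.imwrite('pics/'+fn,im[:,:,::-1]); return im
def ray(cam,u,v,z):
    c=imaging.camera_info(cam);K,R,t=[np.array(c[k],float) for k in('camera_matrix','R','t')]
    d=R.T@np.linalg.solve(K,[u,v,1]); o=-R.T@t
    return o+d*(z-o[2])/d[2]
def proj(cam,X):
    c=imaging.camera_info(cam);K,R,t=[np.array(c[k],float) for k in('camera_matrix','R','t')]
    p=K@(R@np.array(X)+t); return p[:2]/p[2]
E
python3 - <<'E'
from h import *
for c in('top','side'):
    im=snap(c,c+'0.png'); i=imaging.camera_info(c); print(c,np.round(-np.array(i['R']).T@i['t'],3),i['camera_matrix'])
print(ctrl.read_state())
a=[cv2.imread('pics/top0.png'),cv2.imread('pics/side0.png')]
cv2.imwrite('pics/t0.png',cv2.resize(a[0],(800,600),interpolation=2));cv2.imwrite('pics/s0.png',cv2.resize(a[1],(800,600),interpolation=2))
E
```

```text
top [0.319 0.046 1.158] [[486.72447691   0.         250.66711951]
 [  0.         486.72447691 187.58653851]
 [  0.           0.           1.        ]]
side [ 0.365 -0.777  0.691] [[493.91359811   0.         257.42322688]
 [  0.         493.91359811 190.71423551]
 [  0.           0.           1.        ]]
{'time_s': 0.1, 'qpos': array([-1.20727431e+00,  3.79338897e-01,  1.73469807e+00, -3.59425790e-06,
        1.02850127e+00, -3.33236156e-02]), 'dq': array([ 0.00082482, -0.00130656, -0.00158258, -0.00035426,  0.00209203,
       -0.00020048]), 'tau': array([ 9.06285695e-04, -7.65038466e+01, -4.35294807e+01,  6.52221311e-02,
        3.98734608e-02, -1.08365703e-05]), 'tool_pos': array([ 0.27041547, -0.6452902 ,  0.21337793]), 'eef_rot': array([ 9.80378404e-01,  1.97124227e-01, -7.92213570e-05, -4.66109974e-04]), 'contact_force': array([ 1.01987808, -0.0185677 ,  0.02491924]), 'wrist_torque': array([0.03954205, 0.02554116, 0.02425348]), 'gripper_force': 0.0, 'opening': 1.0027451847096356}
```

View pics/t0.png

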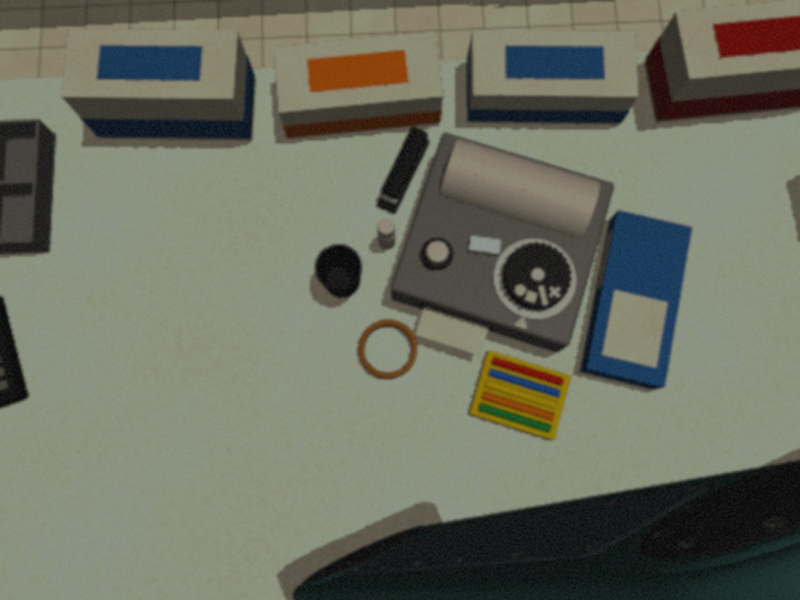

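View pics/s0.png

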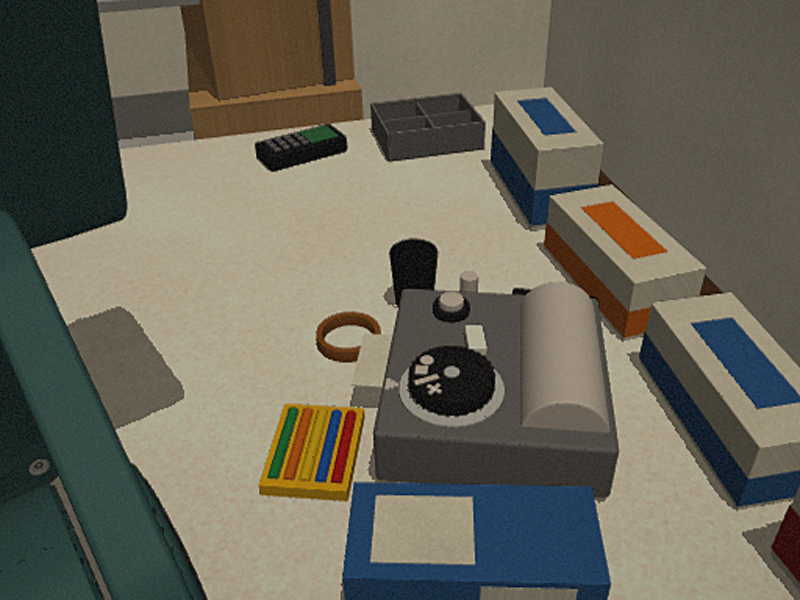

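The top view (800x600) shows the printer with the wheel centred near (536,277) and the pointer near (521,322). The dot (519,290), square (531,297), bar (543,295) and cross (555,291) sit along the lower rim, and the square looks to be at the pointer. The feed button is near (437,252) and the eraser near (485,244). I'll measure these.

```bash
cat > meas.py <<'E'
from h import *
def rect(im,cam,z,c,half=0.08,n=400):
    # rectified plane view: up=+x, left=+y
    P=np.array([[c[0]+half,c[1]+half],[c[0]+half,c[1]-half],[c[0]-half,c[1]-half],[c[0]-half,c[1]+half]])
    src=np.float32([proj(cam,[*p,z]) for p in P]); 
    return cv2.warpPerspective(im,cv2.getPerspectiveTransform(src,np.float32([[0,0],[n,0],[n,n],[0,n]])),(n,n),flags=cv2.INTER_CUBIC)
E
python3 - <<'E'
from meas import *
f=.64
for cam,pts in (('top',dict(wheel=(536,277,.112),hub=(538,274,.112),pointer=(521,319,.086),feed=(437,251,.105),dot=(519,290,.112),sq=(531,297,.112),bar=(543,295,.112),cross=(555,291,.112))),
 ('side',dict(wheel=(452,380,.112),hub=(452,371,.112),pointer=(397,384,.086),feed=(452,299,.105),dot=(427,360,.112),bar=(427,380,.112)))):
  for k,(u,v,z) in pts.items(): print(cam,k,np.round(ray(cam,u*f,v*f,z),4))
c=ray('top',536*f,277*f,.112)
a=[rect(cv2.imread(f'pics/{m}0.png'),m,.112,c) for m in('top','side')]
cv2.imwrite('pics/r0.png',np.hstack(a))
E
```

```text
top wheel [ 0.5577 -0.1625  0.112 ]
top hub [ 0.5619 -0.1657  0.112 ]
top pointer [ 0.503  -0.1411  0.086 ]
top feed [ 0.6039 -0.0256  0.105 ]
top dot [ 0.54  -0.137  0.112]
top sq [ 0.5292 -0.1531  0.112 ]
top bar [ 0.5313 -0.1701  0.112 ]
top cross [ 0.5363 -0.1874  0.112 ]
side wheel [ 0.5586 -0.1768  0.112 ]
side hub [ 0.5629 -0.1627  0.112 ]
side pointer [ 0.5046 -0.1399  0.086 ]
side feed [ 0.605  -0.0247  0.105 ]
side dot [ 0.5409 -0.1374  0.112 ]
side bar [ 0.532  -0.1696  0.112 ]
```

View pics/r0.png

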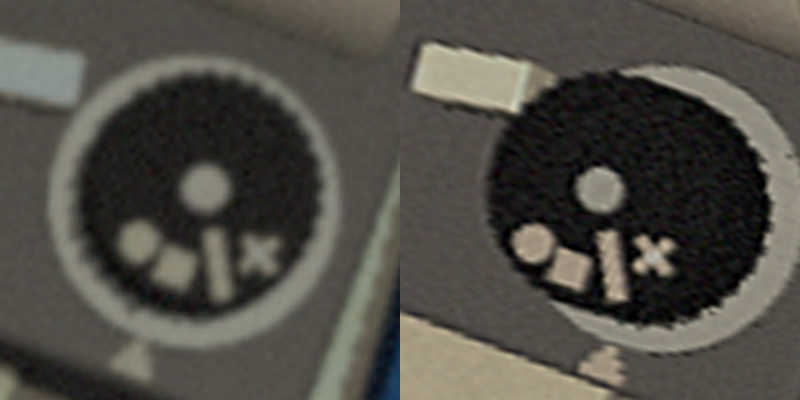

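The rectified view has the hub at (206,188) in top and (200,189) in side, both giving an axis of about (0.562, -0.164). The bar centre lies 31 mm from that axis, as it should. The square is at the pointer within a few degrees, so the wheel must turn about 28–30° clockwise. I'll shut the fingers and go above a rim spot on the right of the wheel, along tool +y from the axis, so the drag is along tool -x with a positive spin.

Call:
jog_arm:
  travel:
    - [2.85,-1.87,0]
    - [2.85,-1.87,0]
    - [2.85,-1.87,0]
    - [2.85,-1.87,0]
    - [2.85,-1.87,0]
    - [2.85,-1.87,0]
    - [2.85,-1.87,0]
    - [2.85,-1.87,0]
  spin: [0,0,0,0,0,0,0,0]
  claw: 255

```text
time_s: 1.1
tool_pos: [0.4234, -0.4184, 0.2137]
eef_rot: [0.98, 0.197, -0.0, -0.0]
contact_force: [-0.3, -0.5, 0.5]
opening: 0.153
gripper_force: 0.0
```

Call:
jog_arm:
  travel:
    - [2.85,-1.87,0]
    - [2.85,-1.87,0]
    - [2.85,-1.87,0]
    - [2.85,-1.87,0]
    - [2.85,-1.87,0]
    - [2.85,-1.87,0]
    - [2.85,-1.87,0]
    - [2.85,-1.87,0]
  spin: [0,0,0,0,0,0,0,0]

```text
time_s: 2.1
tool_pos: [0.5758, -0.1924, 0.2137]
eef_rot: [0.98, 0.197, -0.0, -0.0]
contact_force: [-0.2, 0.3, 0.5]
opening: 0.003
gripper_force: 0.0
```

Call:
jog_arm:
  travel:
    - [0,0,1.5]
    - [0,0,1.5]
    - [0,0,1.5]
    - [0,0,1.5]
    - [0,0,1.0]
    - [0,0,0.5]
    - [0,0,0]
    - [0,0,0]
  spin: [0,0,0,0,0,0,0,0]

```text
time_s: 3.1
tool_pos: [0.5757, -0.1935, 0.1394]
eef_rot: [0.98, 0.197, 0.0, 0.0]
contact_force: [0.5, -0.7, 0.6]
opening: 0.009
gripper_force: 0.0
```

Run:
```python
from meas import *
a=snap('top','top1.png');b=snap('side','side1.png')
h=[im[100:270,190:390,::-1] for im in (a,b)]
cv2.imwrite('pics/c1.png',np.hstack([cv2.resize(a[110:260,230:430,::-1],(400,300),interpolation=2),cv2.resize(b[140:290,220:420,::-1],(400,300),interpolation=2)]))
for c in('top','side'): print(c,proj(c,[.5757,-.1935,.1394]))
```

```text
top [358.96658063 165.59167338]
side [302.34469885 235.77870198]
```

View pics/c1.png

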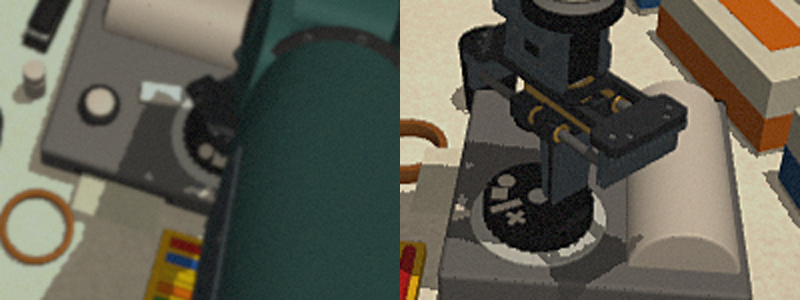

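The crop shows the fingertip in the side view at about (302,241) px, matching its projection and hanging over the wheel's rear-right rim clear of the marks. Next I'll descend to contact gently.

Call:
jog_arm:
  travel:
    - [0,0,0.8]
    - [0,0,0.8]
    - [0,0,0.5]
    - [0,0,0.3]
    - [0,0,0.1]
    - [0,0,0.1]
    - [0,0,0]
    - [0,0,0]
  spin: [0,0,0,0,0,0,0,0]

```text
time_s: 4.2
tool_pos: [0.5755, -0.1935, 0.1131]
eef_rot: [0.98, 0.197, 0.0, 0.0]
contact_force: [0.2, -0.7, -0.3]
opening: 0.003
gripper_force: 0.0
```

Call:
jog_arm:
  travel:
    - [0,0,0.1]
    - [0,0,0]
    - [0,0,0]
    - [0,0,0]
    - [0,0,0]
    - [0,0,0]
    - [0,0,0]
    - [0,0,0]
  spin: [0,0,0,0,0,0,0,0]

```text
time_s: 5.2
tool_pos: [0.5757, -0.1935, 0.1122]
eef_rot: [0.98, 0.197, 0.0, 0.0]
contact_force: [-0.5, 0.9, 5.9]
opening: 0.007
gripper_force: 2.8
```

Call:
jog_arm:
  travel:
    - [0,0,0.05]
    - [0,0,0]
    - [0,0,0]
    - [0,0,0]
    - [0,0,0]
    - [0,0,0]
    - [0,0,0]
    - [0,0,0]
  spin: [0,0,0,0,0,0,0,0]

```text
time_s: 6.2
tool_pos: [0.5758, -0.1935, 0.1121]
eef_rot: [0.98, 0.197, 0.0, 0.0]
contact_force: [-3.2, 2.1, 11.5]
opening: 0.005
gripper_force: 6.0
```

Call:
jog_arm:
  travel:
    - [-0.2,0,0.03]
    - [-0.2,-0.01,0]
    - [-0.2,-0.01,0]
    - [-0.2,-0.01,0]
    - [-0.2,-0.01,0]
    - [-0.2,-0.01,0]
    - [-0.2,-0.01,0]
    - [-0.2,-0.01,0]
  spin: [0.063,0.063,0.063,0.063,0.063,0.063,0.063,0.063]

```text
time_s: 7.2
tool_pos: [0.5605, -0.1964, 0.1122]
eef_rot: [0.999, -0.054, 0.001, 0.001]
contact_force: [-1.8, -5.2, 12.0]
opening: 0.007
gripper_force: 6.1
```

Call:
jog_arm:
  travel:
    - [0,0,-0.2]
    - [0,0,-0.8]
    - [0,0,-1.5]
    - [0,0,-1.5]
    - [0,0,0]
    - [0,0,0]
    - [0,0,0]
    - [0,0,0]
  spin: [0,0,0,0,0,0,0,0]

```text
time_s: 8.2
tool_pos: [0.5596, -0.1954, 0.1507]
eef_rot: [0.999, -0.054, -0.0, -0.0]
contact_force: [-0.4, -0.7, 0.4]
opening: 0.004
gripper_force: 0.0
```

Run:
```python
from meas import *
b=snap('side','side2.png')[:,:,::-1]
cv2.imwrite('pics/c2.png',np.hstack([rect(b,'side',.112,(.562,-.164)),rect(cv2.imread('pics/side0.png'),'side',.112,(.562,-.164))]))
```

```text
(no output)
```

View pics/c2.png

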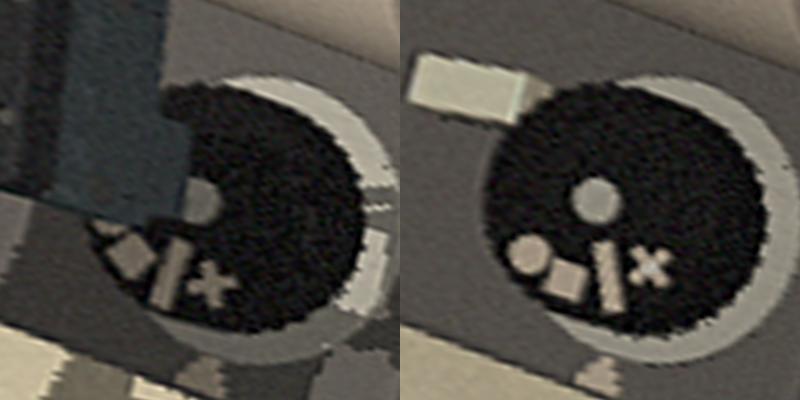

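Side view: the bar is now at about 20° off the axis, where the square was before (20.8°), so the wheel turned about 29° and the bar is at the pointer (arrow in the crop near (203,370)). I'll move above the feed button and re-check the wheel from there before pressing.

Call:
jog_arm:
  travel:
    - [0.33,-2.18,0]
    - [0.33,-2.18,0]
    - [0.33,-2.18,0]
    - [0.33,-2.18,0]
    - [0.33,-2.18,0]
    - [0.33,-2.18,0]
    - [0.33,-2.18,0]
    - [0.33,-2.18,0]
  spin: [0,0,0,0,0,0,0,0]

```text
time_s: 9.25
tool_pos: [0.6051, -0.0235, 0.1511]
eef_rot: [0.999, -0.054, -0.0, 0.0]
contact_force: [0.3, -0.4, -0.7]
opening: 0.005
gripper_force: 0.0
```

Run:
```python
from meas import *
a=snap('top','top3.png')[:,:,::-1];b=snap('side','side3.png')[:,:,::-1]
s=ctrl.read_state();print(s['tool_pos'])
row1=np.hstack([rect(a,'top',.112,(.562,-.164),n=300),rect(b,'side',.112,(.562,-.164),n=300)])
row2=np.hstack([cv2.resize(a[110:210,220:320],(300,300)),cv2.resize(b[150:250,230:330],(300,300),interpolation=2)])
cv2.imwrite('pics/c3.png',np.vstack([row1,row2]))
# white marks in side rect, angle about hub and pointer
for nm,im,cam in(('now',b,'side'),('0',cv2.imread('pics/side0.png'),'side'),('now',a,'top'),('0',cv2.imread('pics/top0.png'),'top')):
    r=rect(im,cam,.112,(.562,-.164)); g=cv2.cvtColor(r,cv2.COLOR_BGR2GRAY)
    n,l,st,c=cv2.connectedComponentsWithStats((g>75).astype(np.uint8))
    print(nm,cam,[(round(c[i][0]),round(c[i][1]),int(st[i,4])) for i in range(1,n) if 300<st[i,4]<3000])
```

```text
[ 0.60523755 -0.02292054  0.15113352]
now side [(196, 200, 1792), (122, 235, 2865), (170, 273, 1589), (211, 284, 1240)]
0 side [(196, 200, 1711), (148, 267, 2722), (208, 277, 1502), (250, 266, 1164)]
now top []
0 top [(71, 13, 359), (201, 199, 1899), (154, 266, 2995), (214, 275, 1602), (255, 265, 1294)]
```

View pics/c3.png

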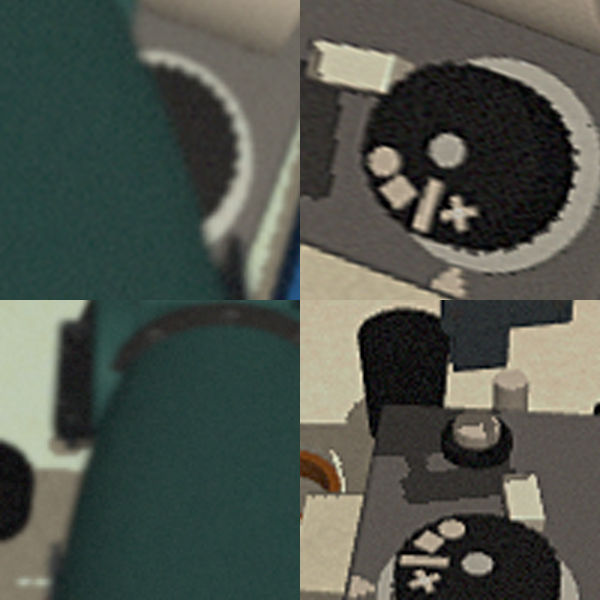

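The side view shows the wheel with the bar in line with the arrow: bar direction about 16°, same as the printer's yaw. The marks turned about 29°, one detent. The shut fingertip sits over the button, so I'll press next.

Call:
jog_arm:
  travel:
    - [0,0.2,0.8]
    - [0,0,1.0]
    - [0,0,1.0]
    - [0,0,0.7]
    - [0,0,0.3]
    - [0,0,0.2]
    - [0,0,0]
    - [0,0,0]
  spin: [0,0,0,0,0,0,0,0]

```text
time_s: 10.35
tool_pos: [0.6046, -0.0269, 0.1114]
eef_rot: [0.999, -0.054, 0.0, 0.0]
contact_force: [-0.3, 0.0, 0.6]
opening: 0.007
gripper_force: 0.0
```

Call:
jog_arm:
  travel:
    - [0,0,0.1]
    - [0,0,0.1]
    - [0,0,0.1]
    - [0,0,0.1]
    - [0,0,0]
    - [0,0,0]
    - [0,0,0]
    - [0,0,0]
  spin: [0,0,0,0,0,0,0,0]

```text
time_s: 11.35
tool_pos: [0.6045, -0.027, 0.1072]
eef_rot: [0.999, -0.054, -0.0, -0.0]
contact_force: [-1.4, 0.2, 2.0]
opening: 0.005
gripper_force: 0.7
```

Call:
jog_arm:
  travel:
    - [0,0,0.1]
    - [0,0,0.1]
    - [0,0,0.1]
    - [0,0,0]
    - [0,0,0]
    - [0,0,0]
    - [0,0,0]
    - [0,0,0]
  spin: [0,0,0,0,0,0,0,0]

```text
time_s: 12.35
tool_pos: [0.6045, -0.027, 0.1042]
eef_rot: [0.999, -0.054, 0.0, -0.0]
contact_force: [-1.5, 0.8, 3.8]
opening: 0.004
gripper_force: 1.6
```

Call:
jog_arm:
  travel:
    - [0,0,0.1]
    - [0,0,0.1]
    - [0,0,0]
    - [0,0,0]
    - [0,0,0]
    - [0,0,0]
    - [0,0,0]
    - [0,0,0]
  spin: [0,0,0,0,0,0,0,0]

```text
time_s: 13.35
tool_pos: [0.6045, -0.0269, 0.1022]
eef_rot: [0.999, -0.054, 0.0, 0.0]
contact_force: [-1.3, 0.6, 4.9]
opening: 0.005
gripper_force: 2.1
```

Call:
jog_arm:
  travel:
    - [0,0,0.1]
    - [0,0,0]
    - [0,0,0]
    - [0,0,0]
    - [0,0,0]
    - [0,0,0]
    - [0,0,0]
    - [0,0,0]
  spin: [0,0,0,0,0,0,0,0]

```text
time_s: 14.35
tool_pos: [0.6045, -0.027, 0.1012]
eef_rot: [0.999, -0.054, 0.0, 0.0]
contact_force: [-2.4, 0.2, 7.0]
opening: 0.006
gripper_force: 3.4
```

Call:
jog_arm:
  travel:
    - [0,0,0.05]
    - [0,0,0]
    - [0,0,0]
    - [0,0,0]
    - [0,0,0]
    - [0,0,0]
    - [0,0,0]
    - [0,0,0]
  spin: [0,0,0,0,0,0,0,0]

```text
time_s: 15.35
tool_pos: [0.6046, -0.027, 0.1011]
eef_rot: [0.999, -0.054, -0.0, 0.0]
contact_force: [-4.8, 0.2, 13.9]
opening: 0.006
gripper_force: 6.6
```

The stop is hard at z = 0.1011, after about 6–7 mm and past 5 N, so the button is fully down. I'll lift off, move clear and check.

Call:
jog_arm:
  travel:
    - [0,0,-0.2]
    - [0,0,-0.3]
    - [0,0,-0.8]
    - [0,0,-2]
    - [0,0,-3]
    - [0,0,-3]
    - [0,0,-3]
    - [0,0,-2]
  spin: [0,0,0,0,0,0,0,0]

```text
time_s: 16.35
tool_pos: [0.6048, -0.027, 0.2462]
eef_rot: [0.999, -0.054, 0.001, 0.0]
contact_force: [-0.3, 1.3, -0.9]
opening: 0.007
gripper_force: 0.0
```

Call:
jog_arm:
  travel:
    - [0,-3,0]
    - [0,-4,0]
    - [0,-4,0]
    - [0,-4,0]
    - [0,-4,0]
    - [0,-4,0]
    - [0,-3,0]
    - [0,0,0]
  spin: [0,0,0,0,0,0,0,0]

```text
time_s: 17.35
tool_pos: [0.6321, 0.2331, 0.2439]
eef_rot: [0.999, -0.053, -0.0, -0.0]
contact_force: [-0.3, -0.3, -0.2]
opening: 0.005
gripper_force: 0.0
```

Run:
```python
from meas import *
a=snap('top','top4.png')[:,:,::-1];b=snap('side','side4.png')[:,:,::-1]
s=ctrl.read_state();print(s['tool_pos'],s['time_s'],s['contact_force'])
cv2.imwrite('pics/c4.png',np.hstack([cv2.resize(a[60:285,200:450],(400,360),interpolation=2),cv2.resize(b[130:355,190:440],(400,360),interpolation=2)]))
```

```text
[0.63202502 0.23127886 0.24370406] 17.45 [0.27211614 0.02119899 0.17328705]
```

View pics/c4.png

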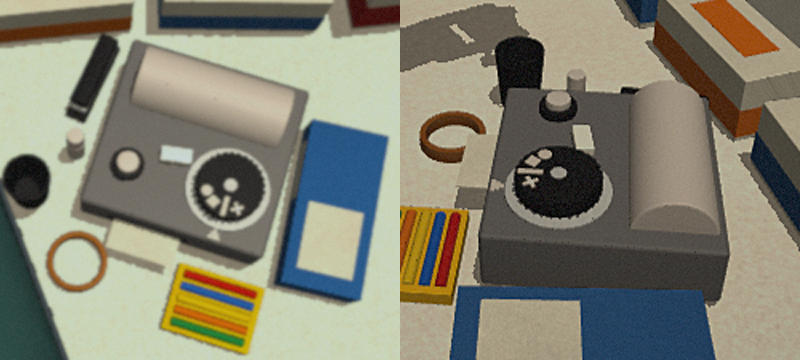

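The top crop has the hub (231,185), bar (224,206) and arrow (215,233) in line. The button is up again, everything else is in place, and the arm is well clear.

```bash
python3 -c "
from h import *
print(order.hand_in())"
```

```text
the job is handed in; nothing more can be done
None
```

The wheel was turned clockwise by fingertip from the square to the long bar and let go, then the feed button was pressed to its stop and sprang back; the arm is clear, nothing else looks moved in the last pictures, and the job is handed in at about 17.5 s.

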